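# Heft three enamel canisters and hold up the heaviest

## Robot

A 6-joint arm with a two-finger parallel gripper is mounted at the origin on the work surface. World frame = base frame: x ahead of the robot, y to its left, z up, the work surface at z = 0. Lengths are in mm, angles in rad, forces in N, time in s.
With the tool pointing down it reaches from about 300 to 775 mm from the base axis. Payload 14.6 kg.
Tool frame: the origin (TCP) lies at the very end of the fingers, on their centre line; the grasp point (between the pads) lies 19 mm behind it; z points along the fingers, y is the line along which they close (so a half turn about z gives the same grasp; the last joint's range is limited). The gripper opens to 94 mm and grips with 3 to 60 N. Pads are 16 mm wide; open, the fingers measure 119 mm over their backs; the gripper's body (75 mm by 177 mm) begins 78 mm behind the grasp point.
Start: joints at [1.084, 0.3, 1.521, -0, 1.321, -0.067], TCP at [224.164, 502.235, 205.446] pointing down, gripper open.
Joint ranges: [-3.03, 3.03], [-0.79, 2.21], [0.23, 2.52], [-1.04, 4.18], [0, 3.07], [-2.55, 2.55]. Speed limits (rad/s): [2.22, 2.22, 2.57, 3.14, 3.14, 3.14].

## Interface

Orientations are given as [roll, pitch, yaw] about the fixed x, y, z axes, in that order (R = Rz(yaw) Ry(pitch) Rx(roll)).
In Python, from cell import manip, camera, get_calibration gives the robot as it stands. The module is installed in compiled form; this text tells all that it offers.
- The arm moves only by the tool jog_arm, never from a script. Its argument "plan" is one flat list of numbers, 6 for each row, row after row: the shift along the world's x, y, z in m, then the turn, a rotation vector about the world's x, y, z in degrees. A call has 1 to 20 rows; each row is the pose to reach, as a shift and turn from the pose commanded when the call began; what a row does not reach only later rows make up. A row lasts 1/10 s, in which the tool goes at most 50 mm and 8.59 degrees, less where a joint would pass 70% of its speed; a pose out of reach is approached as far as the arm can. A call with a gripper value outside its range is refused whole. "claw" is the finger opening in m, from 0 to 0.094, set as the call begins (left out, the last holds). The fingers move at their own pace and stop on an object; "force" is the grip in N (left out, the last holds). Time passes only in rows, so rows that repeat a pose let the fingers close. It gives the time, the measured TCP pose, the force, the opening and the grip force at its end, in the units of the state.
- manip.read_state(): the state, without advancing time (a new reading comes with each control period).
- camera(name): name is "scene" or "top" or "wrist"; returns (picture, depth): 480x640x3 uint8, red, green, blue; 480x640 float32, mm along the optical axis (not along the pixel's ray), 0 where there is no reading.
- get_calibration(name): a dict with "fx", "fy", "cx", "cy" (pixels), "origin" and "attitude" of the camera in the world. Camera axes: x right, y down, z forward; pixel columns grow to the right and rows downward; lengths in mm; the calibration is good to about 2 mm. The wrist camera is an equidistant fisheye: a pixel r from the principal point sees the ray r / f radians off the axis. A picture is of the moment at which its call begins: read the wrist's pose just before it. get_calibration takes no time and is no camera call; for the wrist camera it gives the pose at the moment of the call.
- manip.sign_off(): hands the job in; it is judged then, once.
The state is a dict: "clock": time; "joints": joint angles; "qd": joint speeds; "effort": joint torques, N m; "eef_pos": TCP position; "eef_rot": TCP orientation; "wrist_force": force on the tool from outside, world axes, zero at the start; "moment": the same for the moment, N m; "finger_gap": finger opening in mm; "finger_force": force on a finger pad.
Only numpy, scipy, OpenCV 4.12 (cv2) and the standard library are available. Lean on these libraries where they do the work, as an engineer would, in place of code of your own. Each camera call takes 0.05 s, during which the arm holds its last target. There are 200 camera calls.

## Task

One of the three look-alike turquoise canisters on the green rounds still has its owner's coins packed inside, so it is the heaviest. Going from the robot's left to its right, lift each one clear of the table by about 10 cm for a moment to feel its weight, standing each back upright on its own round and letting go before you touch the next (do not drop it). After hefting the third, finish holding the heaviest one up, upright and still, in the gripper about 20 cm above the rounds, with the other two standing on their own rounds and the rest of the table left alone.

Things in the scene. Friction and masses are not known exactly. Their poses are not given: they have to be found in the camera images.
- canister_a: one of three look-alike closed canisters: rigid upright turquoise cylinder with gold bands, 54 mm in diameter, straight to 80 mm, 88 mm high over its domed lid. Origin: centre of its underside. Starts on the middle of one of the rounds; the letter tells neither which round nor the weight. The heaviest weighs 420 to 530 g, the other two 110 to 300 g.
- canister_b: one of three look-alike closed canisters: rigid upright turquoise cylinder with gold bands, 54 mm in diameter, straight to 80 mm, 88 mm high over its domed lid. Origin: centre of its underside. Starts on the middle of one of the rounds; the letter tells neither which round nor the weight. The heaviest weighs 420 to 530 g, the other two 110 to 300 g.
- canister_c: one of three look-alike closed canisters: rigid upright turquoise cylinder with gold bands, 54 mm in diameter, straight to 80 mm, 88 mm high over its domed lid. Origin: centre of its underside. Starts on the middle of one of the rounds; the letter tells neither which round nor the weight. The heaviest weighs 420 to 530 g, the other two 110 to 300 g.
- round_left: fixed flat dark-green round on which a canister stands, 96 mm across the green (100 mm over its dark rim), 4 mm high. Origin: centre of its underside, on the table. It is the leftmost of the three as the robot sees them (largest y); neighbouring rounds are at least 125 mm apart in y
- round_middle: fixed flat dark-green round on which a canister stands, 96 mm across the green (100 mm over its dark rim), 4 mm high. Origin: centre of its underside, on the table. It is the middle one of the three as the robot sees them (y about 0); neighbouring rounds are at least 125 mm apart in y
- round_right: fixed flat dark-green round on which a canister stands, 96 mm across the green (100 mm over its dark rim), 4 mm high. Origin: centre of its underside, on the table. It is the rightmost of the three as the robot sees them (smallest y); neighbouring rounds are at least 125 mm apart in y
- salt_cellar: cobalt-blue glazed open salt cellar, 76 mm across, 36 mm high. Loose bystander, to be left alone. Origin: centre of its underside
- cream_jug: pink lustre cream jug with a gold band, 76 mm across the body, handle to its +y reaching 60 mm from the centre, spout to -y, 100 mm high. Loose bystander, to be left alone. Origin: centre of its underside
- pill_box: small flat turquoise enamel pill box, 46 mm across, 27 mm high; not one of the canisters. Loose bystander, to be left alone. Origin: centre of its underside
- doll_head: porcelain doll head with brown hair and painted blue eyes (face along its +x), 84 mm across the shoulders, 117 mm high. Loose bystander, to be left alone. Origin: centre of its underside
- saucer: white porcelain saucer, 116 mm across, 16 mm high. Loose bystander, to be left alone. Origin: centre of its underside
- loupe: black eye loupe with a brass ring, 38 mm across, 30 mm high. Loose bystander, to be left alone. Origin: centre of its underside
Things that resemble listed ones, but are neither listed nor needed, are in the scene too. What is shaped like the round_left but blue, orange or purple is not meant.

How it is judged (in metres and radians):
On the way, in this order (a step that is already met when the one before it is completed fails the run):
1. the canister from the left round is held in the air, its underside more than 50 mm above the table, while the other two stand on their rounds (((height (world z) of canister_a above 0.05 m and contact force between the fingers and canister_a above 0.5 N) or (height (world z) of canister_b above 0.05 m and contact force between the fingers and canister_b above 0.5 N) or (height (world z) of canister_c above 0.05 m and contact force between the fingers and canister_c above 0.5 N)) and ((horizontal distance between canister_a and round_middle below 0.03 m and height (world z) of canister_a below 0.008 m and angle between canister_a's own z axis and vertical below 0.1 rad) or (horizontal distance between canister_b and round_middle below 0.03 m and height (world z) of canister_b below 0.008 m and angle between canister_b's own z axis and vertical below 0.1 rad) or (horizontal distance between canister_c and round_middle below 0.03 m and height (world z) of canister_c below 0.008 m and angle between canister_c's own z axis and vertical below 0.1 rad)) and ((horizontal distance between canister_a and round_right below 0.03 m and height (world z) of canister_a below 0.008 m and angle between canister_a's own z axis and vertical below 0.1 rad) or (horizontal distance between canister_b and round_right below 0.03 m and height (world z) of canister_b below 0.008 m and angle between canister_b's own z axis and vertical below 0.1 rad) or (horizontal distance between canister_c and round_right below 0.03 m and height (world z) of canister_c below 0.008 m and angle between canister_c's own z axis and vertical below 0.1 rad))), for 0.3 s.
2. the left canister stands on its round again (centre within 30 mm of the round's) and is let go (((horizontal distance between canister_a and round_left below 0.03 m and height (world z) of canister_a below 0.008 m and angle between canister_a's own z axis and vertical below 0.1 rad) or (horizontal distance between canister_b and round_left below 0.03 m and height (world z) of canister_b below 0.008 m and angle between canister_b's own z axis and vertical below 0.1 rad) or (horizontal distance between canister_c and round_left below 0.03 m and height (world z) of canister_c below 0.008 m and angle between canister_c's own z axis and vertical below 0.1 rad)) and ((horizontal distance between canister_a and round_middle below 0.03 m and height (world z) of canister_a below 0.008 m and angle between canister_a's own z axis and vertical below 0.1 rad) or (horizontal distance between canister_b and round_middle below 0.03 m and height (world z) of canister_b below 0.008 m and angle between canister_b's own z axis and vertical below 0.1 rad) or (horizontal distance between canister_c and round_middle below 0.03 m and height (world z) of canister_c below 0.008 m and angle between canister_c's own z axis and vertical below 0.1 rad)) and ((horizontal distance between canister_a and round_right below 0.03 m and height (world z) of canister_a below 0.008 m and angle between canister_a's own z axis and vertical below 0.1 rad) or (horizontal distance between canister_b and round_right below 0.03 m and height (world z) of canister_b below 0.008 m and angle between canister_b's own z axis and vertical below 0.1 rad) or (horizontal distance between canister_c and round_right below 0.03 m and height (world z) of canister_c below 0.008 m and angle between canister_c's own z axis and vertical below 0.1 rad)) and contact force between the fingers and canister_a below 0.05 N and contact force between the fingers and canister_b below 0.05 N and contact force between the fingers and canister_c below 0.05 N), for 0.2 s.
3. the canister from the middle round is held in the air, its underside more than 50 mm above the table, while the other two stand on their rounds (((height (world z) of canister_a above 0.05 m and contact force between the fingers and canister_a above 0.5 N) or (height (world z) of canister_b above 0.05 m and contact force between the fingers and canister_b above 0.5 N) or (height (world z) of canister_c above 0.05 m and contact force between the fingers and canister_c above 0.5 N)) and ((horizontal distance between canister_a and round_left below 0.03 m and height (world z) of canister_a below 0.008 m and angle between canister_a's own z axis and vertical below 0.1 rad) or (horizontal distance between canister_b and round_left below 0.03 m and height (world z) of canister_b below 0.008 m and angle between canister_b's own z axis and vertical below 0.1 rad) or (horizontal distance between canister_c and round_left below 0.03 m and height (world z) of canister_c below 0.008 m and angle between canister_c's own z axis and vertical below 0.1 rad)) and ((horizontal distance between canister_a and round_right below 0.03 m and height (world z) of canister_a below 0.008 m and angle between canister_a's own z axis and vertical below 0.1 rad) or (horizontal distance between canister_b and round_right below 0.03 m and height (world z) of canister_b below 0.008 m and angle between canister_b's own z axis and vertical below 0.1 rad) or (horizontal distance between canister_c and round_right below 0.03 m and height (world z) of canister_c below 0.008 m and angle between canister_c's own z axis and vertical below 0.1 rad))), for 0.3 s.
4. the middle canister stands on its round again (centre within 30 mm of the round's) and is let go (all of step 2), for 0.2 s.
5. the canister from the right round is held in the air, its underside more than 50 mm above the table, while the other two stand on their rounds (((height (world z) of canister_a above 0.05 m and contact force between the fingers and canister_a above 0.5 N) or (height (world z) of canister_b above 0.05 m and contact force between the fingers and canister_b above 0.5 N) or (height (world z) of canister_c above 0.05 m and contact force between the fingers and canister_c above 0.5 N)) and ((horizontal distance between canister_a and round_left below 0.03 m and height (world z) of canister_a below 0.008 m and angle between canister_a's own z axis and vertical below 0.1 rad) or (horizontal distance between canister_b and round_left below 0.03 m and height (world z) of canister_b below 0.008 m and angle between canister_b's own z axis and vertical below 0.1 rad) or (horizontal distance between canister_c and round_left below 0.03 m and height (world z) of canister_c below 0.008 m and angle between canister_c's own z axis and vertical below 0.1 rad)) and ((horizontal distance between canister_a and round_middle below 0.03 m and height (world z) of canister_a below 0.008 m and angle between canister_a's own z axis and vertical below 0.1 rad) or (horizontal distance between canister_b and round_middle below 0.03 m and height (world z) of canister_b below 0.008 m and angle between canister_b's own z axis and vertical below 0.1 rad) or (horizontal distance between canister_c and round_middle below 0.03 m and height (world z) of canister_c below 0.008 m and angle between canister_c's own z axis and vertical below 0.1 rad))), for 0.3 s.
At the end, for the whole second after the job is handed in: The heaviest canister is gripped and held still and upright (0.3 rad), its underside over 120 mm above the table's middle part, clear of all else; the other two (each under 3.5 N on its round) stand upright within 30 mm of their starts, untouched; the other pieces are within 30 mm of theirs (((height (world z) of canister_a above 0.12 m and angle between canister_a's own z axis and vertical below 0.3 rad and linear speed of canister_a below 0.03 m/s and contact force between the fingers and canister_a above 1 N and distance between canister_a and the grasp point below 0.1 m and world x of canister_a below 0.75 m and world y of canister_a between -0.42 and 0.42 m and distance of each of canister_b, canister_c from where it was at the start of the episode below 0.03 m and height (world z) of each of canister_b, canister_c below 0.008 m and angle between each of canister_b, canister_c's own z axis and vertical below 0.1 rad and contact force between the fingers and canister_b below 0.05 N and contact force between the fingers and canister_c below 0.05 N) or (height (world z) of canister_b above 0.12 m and angle between canister_b's own z axis and vertical below 0.3 rad and linear speed of canister_b below 0.03 m/s and contact force between the fingers and canister_b above 1 N and distance between canister_b and the grasp point below 0.1 m and world x of canister_b below 0.75 m and world y of canister_b between -0.42 and 0.42 m and distance of each of canister_a, canister_c from where it was at the start of the episode below 0.03 m and height (world z) of each of canister_a, canister_c below 0.008 m and angle between each of canister_a, canister_c's own z axis and vertical below 0.1 rad and contact force between the fingers and canister_a below 0.05 N and contact force between the fingers and canister_c below 0.05 N) or (height (world z) of canister_c above 0.12 m and angle between canister_c's own z axis and vertical below 0.3 rad and linear speed of canister_c below 0.03 m/s and contact force between the fingers and canister_c above 1 N and distance between canister_c and the grasp point below 0.1 m and world x of canister_c below 0.75 m and world y of canister_c between -0.42 and 0.42 m and distance of each of canister_a, canister_b from where it was at the start of the episode below 0.03 m and height (world z) of each of canister_a, canister_b below 0.008 m and angle between each of canister_a, canister_b's own z axis and vertical below 0.1 rad and contact force between the fingers and canister_a below 0.05 N and contact force between the fingers and canister_b below 0.05 N)) and contact force between each of round_left, round_middle, round_right and anything else below 3.5 N and distance of each of salt_cellar, cream_jug, pill_box, doll_head, saucer, loupe from where it was at the start of the episode below 0.03 m); the arm keeps its last pose, push and grip.
It fails at once if a canister is tipped more than about 30 degrees (angle between any of canister_a, canister_b, canister_c's own z axis and vertical above 0.55 rad).
It fails at once if a canister is dropped (falls faster than 0.45 m/s out of the fingers) ((linear speed of canister_a above 0.45 m/s and contact force between the fingers and canister_a below 0.01 N) or (linear speed of canister_b above 0.45 m/s and contact force between the fingers and canister_b below 0.01 N) or (linear speed of canister_c above 0.45 m/s and contact force between the fingers and canister_c below 0.01 N)).
It fails at once if a bystander is moved more than 30 mm (distance of any of salt_cellar, cream_jug, pill_box, doll_head, saucer, loupe from where it was at the start of the episode above 0.03 m).
It also fails if it takes over 70 s, if anything falls off the work surface, if the arm or the gripper's body presses on something with over 40 N, if the wrist force passes 120 N, or if a joint passes its speed limit or range.

## Working session

There is one attempt and no reset: what is moved stays moved. The work goes in short steps, Python scripts to look and compute and a tool call to move; the robot and the scene stay as the last step left them, time stands still between calls to the robot, and variables do not carry over. Pictures are saved under pics/ and viewed, at most 10 in all, crops included, and the job is handed in when it is done.

Besides the shell and the picture viewer there is one more tool, called after "Emit:" by a JSON object that holds its "name" and its "arguments". jog_arm: Moves the arm, as the interface text tells. Its arguments: {"type":"object","properties":{"plan":{"type":"array"},"claw":{"type":"number"},"force":{"type":"number"}},"required":["plan"]}

```bash
mkdir -p pics; python3 - <<'E'
from cell import manip,camera,get_calibration
import cv2,numpy as np
for n in("top","scene"):
    p,d=camera(n);cv2.imwrite(f"pics/{n}.png",p[:,:,::-1]);np.savez(f"{n}.npz",p=p,d=d);print(get_calibration(n))
print(manip.read_state())
E
```

```text
{'fx': 614.7511797481642, 'fy': 614.7511797481642, 'cx': 324.26152095456945, 'cy': 234.691892148292, 'origin': array([ 385.61465228,  -11.94140107, 1354.14224367]), 'attitude': array([-3.02325953, -0.01291211, -1.54734244])}
{'fx': 449.3975723215209, 'fy': 449.3975723215209, 'cx': 322.49997083463654, 'cy': 240.62114400322744, 'origin': array([ 832.40179483, -387.0262655 ,  807.25663889]), 'attitude': array([-2.58145596,  0.00646056,  0.66700894])}
{'clock': 0.1, 'joints': array([ 1.08444411e+00,  3.00363156e-01,  1.52149073e+00, -3.00589134e-06,
        1.32071443e+00, -6.65981804e-02]), 'qd': array([ 0.00083437, -0.00200947, -0.00046972,  0.00065448,  0.0005901 ,
        0.00149655]), 'effort': array([ 2.23722054e-03, -5.32651806e+01, -3.53275144e+01,  7.10355537e-02,
        2.35978479e-02, -9.18530054e-05]), 'eef_pos': array([224.04069549, 502.05149804, 204.98376565]), 'eef_rot': array([-3.14061896e+00, -6.20240925e-05,  2.72183933e+00]), 'wrist_force': array([-0.61942536, -0.12601361,  0.02982599]), 'moment': array([ 0.01544703, -0.06134887,  0.01974225]), 'finger_force': 0.0, 'finger_gap': 94.40658225212825}
```

View pics/top.png

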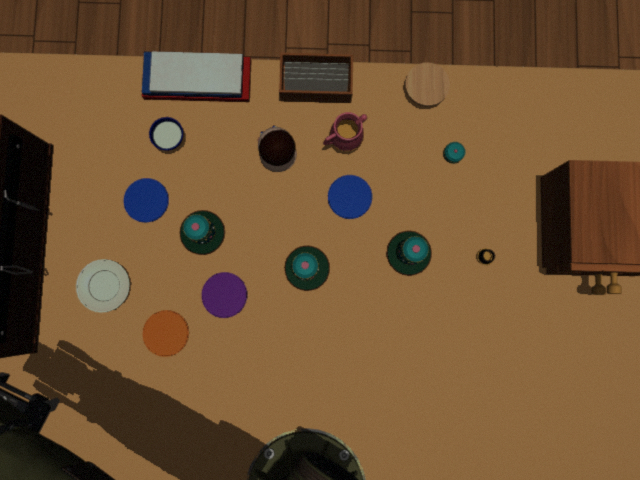

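View pics/scene.png

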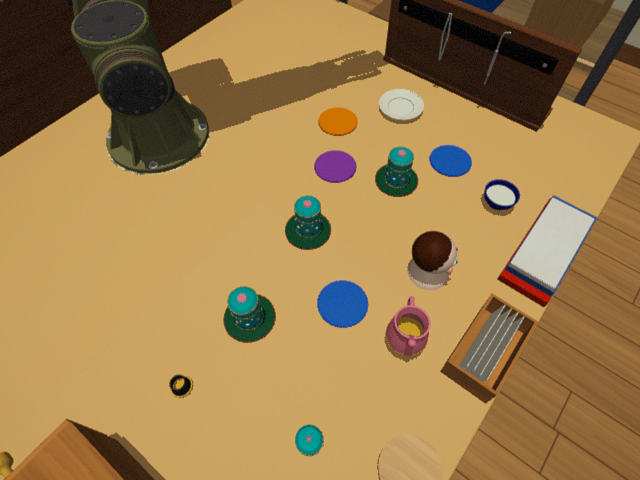

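The top view shows these turquoise things:
- Three on green rounds at about (197,227), (305,265) and (416,249). These are the canisters.
- The pill box at (455,152), which is flat and has no round, so it is not one of them.

The blue, purple and orange discs are decoys. Next I'll measure positions and check a close crop.

```bash
cat > h.py <<'E'
import numpy as np,cv2
from scipy.spatial.transform import Rotation as R
def cast(c,u,v,z):
    r=R.from_euler('xyz',c['attitude']).apply([(u-c['cx'])/c['fx'],(v-c['cy'])/c['fy'],1])
    return c['origin']+r*(z-c['origin'][2])/r[2]
E
python3 - <<'E'
from h import *
from cell import get_calibration
for n in("top","scene"):
    z=np.load(n+".npz");p=z['p'];c=get_calibration(n)
    h=cv2.cvtColor(p,cv2.COLOR_RGB2HSV)
    tq=cv2.inRange(h,(80,90,90),(97,255,255))
    pk=cv2.inRange(p,(140,60,60),(255,160,170))&cv2.dilate(tq,np.ones((9,9)))
    gr=cv2.inRange(h,(60,90,15),(100,255,90))
    gr=cv2.morphologyEx(gr|tq,cv2.MORPH_CLOSE,np.ones((7,7)))
    for nm,m,zz,amin in(("pink",pk,92,8),("turq",tq,86,80),("round",gr,4,800)):
        k,_,st,ce=cv2.connectedComponentsWithStats(m)
        for i in range(1,k):
            if st[i,4]>=amin:
                w=cast(c,*ce[i],zz); print(n,nm,st[i],ce[i].round(1),w.round(0)[:2])
                if nm=="round":
                    x,y,ww,hh=st[i,:4];print("   box centre",cast(c,x+ww/2-.5,y+hh/2-.5,4)[:2].round(0))
p=np.load("top.npz")['p'];cv2.imwrite("pics/crop.png",cv2.resize(p[190:310,170:450,::-1],None,fx=2.8,fy=2.8,interpolation=cv2.INTER_CUBIC))
E
```

```text
top pink [193 224   4   5   9] [194.9 226.4] [546. 243.]
top pink [414 247   4   4   8] [415.5 248.5] [ 512. -214.]
top pink [303 263   4   4   9] [304.4 265. ] [472.  15.]
top turq [448 147  15  12  87] [454.5 153. ] [ 718. -296.]
top turq [187 219  18  17 152] [196.8 227.8] [544. 240.]
top turq [407 240  18  18 182] [415.2 249.1] [ 511. -214.]
top turq [296 257  19  18 197] [304.8 265.5] [472.  14.]
top round [ 181  212   42   42 1371] [201.7 232.2] [545. 245.]
   box centre [545. 245.]
top round [ 388  232   42   42 1367] [408.5 252.7] [ 511. -212.]
   box centre [ 512. -213.]
top round [ 286  247   42   42 1394] [306.5 267.7] [473.  12.]
   box centre [473.  12.]
scene pink [390 146  24   9  28] [401.5 148. ] [540. 252.]
scene pink [398 150   8   6  33] [401.4 152.7] [547. 241.]
scene pink [304 195   8   1   8] [307.5 195. ] [461.  29.]
scene pink [303 201   8   6  40] [306.8 203.3] [473.  12.]
scene pink [228 288   8   9  10] [230.9 291.7] [ 490. -220.]
scene pink [237 294   9   8  61] [241.3 297.5] [ 512. -216.]
scene pink [225 303   3   8   8] [226.2 306.5] [ 503. -245.]
scene pink [307 437   4   4  16] [308.5 438.5] [ 748. -320.]
scene pink [296 443  28  15  45] [310.2 452. ] [ 761. -333.]
scene turq [389 147  24  18 288] [400.9 156. ] [549. 237.]
scene turq [295 196  25  21 362] [307.  206.4] [475.  10.]
scene turq [228 287  30  27 545] [242.2 300.2] [ 514. -218.]
scene turq [295 425  28  30 609] [308.8 439.6] [ 748. -321.]
scene round [ 376  147   41   48 1381] [397.6 172.9] [539. 259.]
   box centre [532. 263.]
scene round [ 286  196   44   52 1607] [307.4 223.9] [465.  19.]
   box centre [461.  24.]
scene round [ 225  287   49   54 1966] [248.  314.9] [ 508. -214.]
   box centre [ 508. -211.]
```

View pics/crop.png

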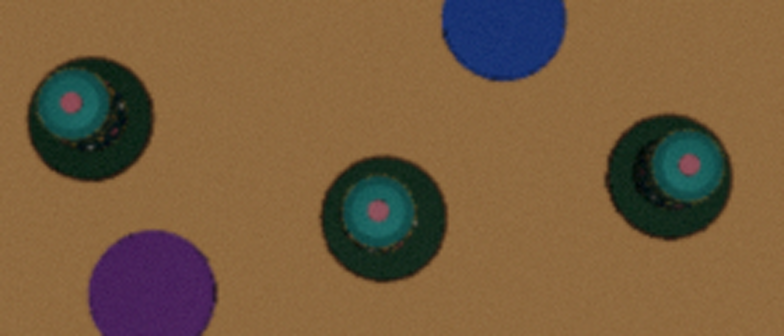

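The crop confirms the choice. It shows three domed turquoise canisters with pink knobs, each centred on a green round, while the discs are bare decoys. World positions are left (546,243), middle (473,13) and right (512,-214). The two views agree to a few mm. Moving above the left canister.

Emit:
{"name": "jog_arm", "arguments": {"plan": [0.036, -0.029, 0, 0, 0, 0, 0.072, -0.058, 0, 0, 0, 0, 0.108, -0.087, 0, 0, 0, 0, 0.144, -0.116, 0, 0, 0, 0, 0.18, -0.145, 0, 0, 0, 0, 0.216, -0.174, 0, 0, 0, 0, 0.252, -0.203, 0, 0, 0, 0, 0.288, -0.231, 0, 0, 0, 0, 0.31, -0.249, 0, 0, 0, 0, 0.322, -0.259, 0, 0, 0, 0, 0.322, -0.259, 0, 0, 0, 0, 0.322, -0.259, 0, 0, 0, 0, 0.322, -0.259, 0, 0, 0, 0, 0.322, -0.259, 0, 0, 0, 0], "claw": 0.094, "force": 25}}

```text
clock: 1.5
eef_pos: [545.4, 244.2, 205.7]
eef_rot: [3.141, 0.0, 2.723]
wrist_force: [0.2, 0.2, 0.2]
finger_gap: 94.1
finger_force: 0.0
```

```bash
python3 - <<'E'
from h import *
from cell import get_calibration,camera,manip
s=manip.read_state();print(s['clock'],s['eef_pos'],s['eef_rot'],s['wrist_force'])
c=get_calibration('wrist');p,d=camera('wrist');print(c)
cv2.imwrite('pics/w1.png',p[:,:,::-1])
E
```

```text
1.5 [545.40514881 244.21187335 205.65481744] [3.14142072e+00 6.50169686e-05 2.72328276e+00] [0.22424992 0.24776475 0.1687408 ]
{'fx': 371.64829954431775, 'fy': 371.64829954431775, 'cx': 315.4180894599341, 'cy': 232.33561944382058, 'origin': array([476.58488047, 275.46564905, 384.2159797 ]), 'attitude': array([ 2.87873710e+00, -8.44950047e-05,  1.15221829e+00])}
```

View pics/w1.png

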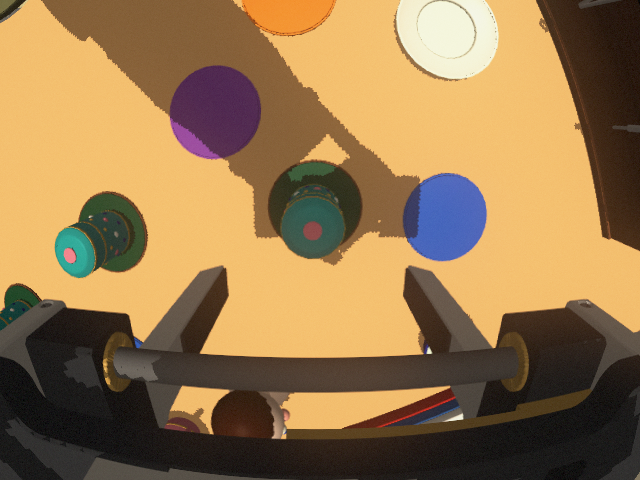

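The wrist view shows the left canister's knob at (313,231), midway between the fingers, with the path down clear. Descending to TCP z = 35, then gripping and lifting 100 mm.

Emit:
{"name": "jog_arm", "arguments": {"plan": [0, 0, -0.03, 0, 0, 0, 0, 0, -0.06, 0, 0, 0, 0, 0, -0.09, 0, 0, 0, 0, 0, -0.115, 0, 0, 0, 0, 0, -0.135, 0, 0, 0, 0, 0, -0.15, 0, 0, 0, 0, 0, -0.162, 0, 0, 0, 0, 0, -0.17, 0, 0, 0, 0, 0, -0.17, 0, 0, 0, 0, 0, -0.17, 0, 0, 0]}}

```text
clock: 2.55
eef_pos: [546.5, 243.4, 36.1]
eef_rot: [3.141, 0.001, 2.722]
wrist_force: [0.6, 0.0, 0.1]
finger_gap: 94.2
finger_force: 0.0
```

Emit:
{"name": "jog_arm", "arguments": {"plan": [0, 0, 0, 0, 0, 0, 0, 0, 0, 0, 0, 0, 0, 0, 0, 0, 0, 0, 0, 0, 0, 0, 0, 0, 0, 0, 0, 0, 0, 0, 0, 0, 0, 0, 0, 0, 0, 0, 0, 0, 0, 0, 0, 0, 0, 0, 0, 0, 0, 0, 0, 0, 0, 0, 0, 0, 0, 0, 0, 0], "claw": 0.03, "force": 25}}

```text
clock: 3.55
eef_pos: [546.1, 243.1, 35.5]
eef_rot: [-3.141, -0.0, 2.722]
wrist_force: [-1.8, -1.7, 3.0]
finger_gap: 53.3
finger_force: 25.0
```

Emit:
{"name": "jog_arm", "arguments": {"plan": [0, 0, 0.004, 0, 0, 0, 0, 0, 0.012, 0, 0, 0, 0, 0, 0.025, 0, 0, 0, 0, 0, 0.04, 0, 0, 0, 0, 0, 0.055, 0, 0, 0, 0, 0, 0.07, 0, 0, 0, 0, 0, 0.083, 0, 0, 0, 0, 0, 0.093, 0, 0, 0, 0, 0, 0.1, 0, 0, 0, 0, 0, 0.1, 0, 0, 0, 0, 0, 0.1, 0, 0, 0, 0, 0, 0.1, 0, 0, 0, 0, 0, 0.1, 0, 0, 0, 0, 0, 0.1, 0, 0, 0, 0, 0, 0.1, 0, 0, 0]}}

```text
clock: 5.05
eef_pos: [546.1, 243.2, 135.3]
eef_rot: [-3.141, -0.0, 2.722]
wrist_force: [-0.4, 0.9, -2.0]
finger_gap: 53.1
finger_force: 25.0
```

Emit:
{"name": "jog_arm", "arguments": {"plan": [0, 0, 0, 0, 0, 0, 0, 0, 0, 0, 0, 0, 0, 0, 0, 0, 0, 0]}}

```text
clock: 5.35
eef_pos: [546.2, 243.2, 135.4]
eef_rot: [-3.142, -0.0, 2.722]
wrist_force: [1.0, -0.1, -1.9]
finger_gap: 53.2
finger_force: 25.0
```

Emit:
{"name": "jog_arm", "arguments": {"plan": [0, 0, 0, 0, 0, 0, 0, 0, 0, 0, 0, 0, 0, 0, 0, 0, 0, 0]}}

```text
clock: 5.65
eef_pos: [546.2, 243.2, 135.4]
eef_rot: [-3.142, -0.0, 2.722]
wrist_force: [-0.4, 0.3, -1.4]
finger_gap: 52.7
finger_force: 25.0
```

```bash
python3 - <<'E'
from cell import manip
s=manip.read_state();print({k:s[k] for k in('clock','eef_pos','wrist_force','moment','effort','finger_gap')})
E
```

```text
{'clock': 5.65, 'eef_pos': array([546.16001294, 243.22224029, 135.43633797]), 'wrist_force': array([-0.3933285 ,  0.26407607, -1.37386307]), 'moment': array([ 0.00671766, -0.03208895, -0.0106239 ]), 'effort': array([ 6.00719322e-04, -6.24466753e+01, -3.47102129e+01,  3.64865921e-02,
        6.30622823e-02, -1.36721569e-04]), 'finger_gap': 52.694833132701085}
```

The left canister weighs about 1.8 N (around 180 g), so it is a light one. Setting it back.

Emit:
{"name": "jog_arm", "arguments": {"plan": [0, 0, -0.006, 0, 0, 0, 0, 0, -0.018, 0, 0, 0, 0, 0, -0.032, 0, 0, 0, 0, 0, -0.047, 0, 0, 0, 0, 0, -0.062, 0, 0, 0, 0, 0, -0.075, 0, 0, 0, 0, 0, -0.085, 0, 0, 0, 0, 0, -0.091, 0, 0, 0, 0, 0, -0.095, 0, 0, 0, 0, 0, -0.098, 0, 0, 0, 0, 0, -0.1, 0, 0, 0, 0, 0, -0.1, 0, 0, 0, 0, 0, -0.1, 0, 0, 0, 0, 0, -0.1, 0, 0, 0]}}

```text
clock: 7.05
eef_pos: [546.2, 243.3, 35.6]
eef_rot: [3.141, 0.0, 2.722]
wrist_force: [0.2, -0.6, -2.0]
finger_gap: 52.8
finger_force: 25.0
```

Emit:
{"name": "jog_arm", "arguments": {"plan": [0, 0, 0, 0, 0, 0, 0, 0, 0, 0, 0, 0, 0, 0, 0, 0, 0, 0, 0, 0, 0, 0, 0, 0, 0, 0, 0, 0, 0, 0, 0, 0, 0, 0, 0, 0, 0, 0, 0, 0, 0, 0, 0, 0, 0, 0, 0, 0, 0, 0, 0, 0, 0, 0, 0, 0, 0, 0, 0, 0], "claw": 0.094}}

```text
clock: 8.05
eef_pos: [546.2, 243.2, 35.4]
eef_rot: [3.142, -0.0, 2.722]
wrist_force: [-0.3, 0.5, -0.0]
finger_gap: 93.9
finger_force: 0.0
```

Emit:
{"name": "jog_arm", "arguments": {"plan": [0, 0, 0.02, 0, 0, 0, 0, 0, 0.05, 0, 0, 0, 0, 0, 0.09, 0, 0, 0, 0, 0, 0.13, 0, 0, 0, 0, 0, 0.16, 0, 0, 0, 0, 0, 0.17, 0, 0, 0, 0, 0, 0.17, 0, 0, 0]}}

```text
clock: 8.75
eef_pos: [546.5, 243.3, 206.1]
eef_rot: [3.14, 0.001, 2.722]
wrist_force: [0.3, 0.7, -0.6]
finger_gap: 93.9
finger_force: 0.0
```

Emit:
{"name": "jog_arm", "arguments": {"plan": [-0.012, -0.038, 0, 0, 0, 0, -0.024, -0.076, 0, 0, 0, 0, -0.036, -0.115, 0, 0, 0, 0, -0.049, -0.153, 0, 0, 0, 0, -0.06, -0.19, 0, 0, 0, 0, -0.068, -0.215, 0, 0, 0, 0, -0.073, -0.23, 0, 0, 0, 0, -0.073, -0.23, 0, 0, 0, 0, -0.073, -0.23, 0, 0, 0, 0, -0.073, -0.23, 0, 0, 0, 0]}}

```text
clock: 9.75
eef_pos: [473.2, 14.0, 204.7]
eef_rot: [-3.141, -0.001, 2.722]
wrist_force: [-0.3, 0.4, -0.9]
finger_gap: 94.0
finger_force: 0.0
```

```bash
cat > look.py <<'E'
from h import *
import sys
from cell import get_calibration,camera,manip
s=manip.read_state();print(s['clock'],s['eef_pos'],s['eef_rot'],s['wrist_force'])
p,d=camera('wrist');q,_=camera('scene')
cv2.imwrite(sys.argv[1],np.hstack([cv2.resize(p,(400,300)),cv2.resize(q,(400,300))])[:,:,::-1])
E
python3 look.py pics/w2.png
```

```text
9.75 [473.15239517  13.95316969 204.66573356] [-3.14127549e+00 -1.19037848e-03  2.72247235e+00] [-0.25238551  0.42985602 -0.94412696]
```

View pics/w2.png

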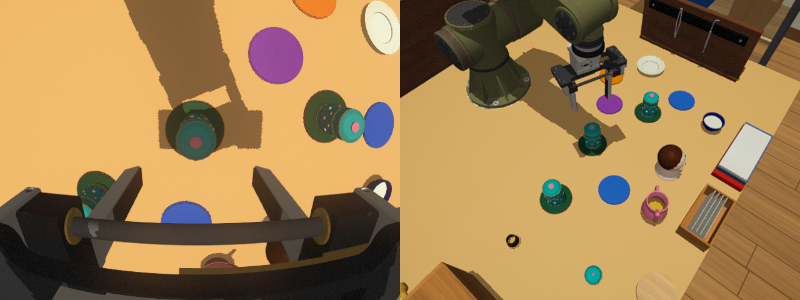

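The left canister is back upright on its round, at (650,100) in the scene half of the picture. The middle one is centred between the fingers, with its knob at (196,143) in the wrist half.

Emit:
{"name": "jog_arm", "arguments": {"plan": [0, 0, -0.03, 0, 0, 0, 0, 0, -0.06, 0, 0, 0, 0, 0, -0.09, 0, 0, 0, 0, 0, -0.115, 0, 0, 0, 0, 0, -0.135, 0, 0, 0, 0, 0, -0.15, 0, 0, 0, 0, 0, -0.162, 0, 0, 0, 0, 0, -0.17, 0, 0, 0, 0, 0, -0.17, 0, 0, 0, 0, 0, -0.17, 0, 0, 0]}}

```text
clock: 10.85
eef_pos: [473.4, 13.3, 35.9]
eef_rot: [3.141, 0.0, 2.722]
wrist_force: [1.2, 0.4, 0.4]
finger_gap: 93.9
finger_force: 0.0
```

Emit:
{"name": "jog_arm", "arguments": {"plan": [0, 0, 0, 0, 0, 0, 0, 0, 0, 0, 0, 0, 0, 0, 0, 0, 0, 0, 0, 0, 0, 0, 0, 0, 0, 0, 0, 0, 0, 0, 0, 0, 0, 0, 0, 0, 0, 0, 0, 0, 0, 0, 0, 0, 0, 0, 0, 0, 0, 0, 0, 0, 0, 0, 0, 0, 0, 0, 0, 0], "claw": 0.03, "force": 25}}

```text
clock: 11.85
eef_pos: [473.1, 13.2, 35.5]
eef_rot: [-3.141, -0.0, 2.722]
wrist_force: [-1.6, -1.4, 3.6]
finger_gap: 52.9
finger_force: 25.0
```

Emit:
{"name": "jog_arm", "arguments": {"plan": [0, 0, 0.004, 0, 0, 0, 0, 0, 0.012, 0, 0, 0, 0, 0, 0.025, 0, 0, 0, 0, 0, 0.04, 0, 0, 0, 0, 0, 0.055, 0, 0, 0, 0, 0, 0.07, 0, 0, 0, 0, 0, 0.083, 0, 0, 0, 0, 0, 0.093, 0, 0, 0, 0, 0, 0.1, 0, 0, 0, 0, 0, 0.1, 0, 0, 0, 0, 0, 0.1, 0, 0, 0, 0, 0, 0.1, 0, 0, 0, 0, 0, 0.1, 0, 0, 0, 0, 0, 0.1, 0, 0, 0, 0, 0, 0.1, 0, 0, 0]}}

```text
clock: 13.35
eef_pos: [473.1, 13.2, 135.3]
eef_rot: [-3.141, -0.0, 2.722]
wrist_force: [-0.6, -0.0, -3.3]
finger_gap: 53.0
finger_force: 25.0
```

Emit:
{"name": "jog_arm", "arguments": {"plan": [0, 0, 0, 0, 0, 0, 0, 0, 0, 0, 0, 0, 0, 0, 0, 0, 0, 0]}}

```text
clock: 13.65
eef_pos: [473.1, 13.2, 135.4]
eef_rot: [3.142, -0.0, 2.722]
wrist_force: [-0.7, 0.1, -3.4]
finger_gap: 52.5
finger_force: 25.0
```

Emit:
{"name": "jog_arm", "arguments": {"plan": [0, 0, 0, 0, 0, 0, 0, 0, 0, 0, 0, 0, 0, 0, 0, 0, 0, 0]}}

```text
clock: 13.95
eef_pos: [473.2, 13.2, 135.5]
eef_rot: [3.142, -0.0, 2.722]
wrist_force: [-0.4, 0.2, -5.0]
finger_gap: 53.1
finger_force: 25.0
```

The readings are noisy, between 3.3 and 5.0 N, so I'll take more while holding.

Emit:
{"name": "jog_arm", "arguments": {"plan": [0, 0, 0, 0, 0, 0, 0, 0, 0, 0, 0, 0]}}

```text
clock: 14.15
eef_pos: [473.1, 13.2, 135.4]
eef_rot: [-3.142, -0.0, 2.722]
wrist_force: [-0.8, 0.4, -4.2]
finger_gap: 53.4
finger_force: 25.0
```

Emit:
{"name": "jog_arm", "arguments": {"plan": [0, 0, 0, 0, 0, 0, 0, 0, 0, 0, 0, 0]}}

```text
clock: 14.35
eef_pos: [473.2, 13.2, 135.4]
eef_rot: [3.142, 0.0, 2.722]
wrist_force: [-0.0, -0.2, -5.2]
finger_gap: 53.1
finger_force: 25.0
```

Emit:
{"name": "jog_arm", "arguments": {"plan": [0, 0, 0, 0, 0, 0, 0, 0, 0, 0, 0, 0]}}

```text
clock: 14.55
eef_pos: [473.2, 13.2, 135.5]
eef_rot: [3.142, 0.0, 2.722]
wrist_force: [0.1, 0.2, -4.3]
finger_gap: 52.9
finger_force: 25.0
```

```bash
python3 - <<'E'
from cell import manip,camera
for i in range(16):
    camera("top");s=manip.read_state();print(s['wrist_force'][2].round(2),end=' ')
print(s['clock'])
E
```

```text
-3.16 -5.01 -5.15 -4.32 -5.23 -4.4 -3.8 -3.85 -4.58 -4.63 -4.66 -4.75 -4.23 -4.43 -4.93 -4.38 15.35
```

The mean is about 4.4 N (around 450 g), so the middle canister is probably the heaviest. I'll set it back and heft the right one to confirm.

Emit:
{"name": "jog_arm", "arguments": {"plan": [0, 0, -0.006, 0, 0, 0, 0, 0, -0.018, 0, 0, 0, 0, 0, -0.032, 0, 0, 0, 0, 0, -0.047, 0, 0, 0, 0, 0, -0.062, 0, 0, 0, 0, 0, -0.075, 0, 0, 0, 0, 0, -0.085, 0, 0, 0, 0, 0, -0.091, 0, 0, 0, 0, 0, -0.095, 0, 0, 0, 0, 0, -0.098, 0, 0, 0, 0, 0, -0.1, 0, 0, 0, 0, 0, -0.1, 0, 0, 0, 0, 0, -0.1, 0, 0, 0, 0, 0, -0.1, 0, 0, 0]}}

```text
clock: 16.75
eef_pos: [473.2, 13.2, 35.6]
eef_rot: [3.141, 0.0, 2.722]
wrist_force: [-0.4, 0.5, -5.4]
finger_gap: 52.9
finger_force: 25.0
```

Emit:
{"name": "jog_arm", "arguments": {"plan": [0, 0, 0, 0, 0, 0, 0, 0, 0, 0, 0, 0, 0, 0, 0, 0, 0, 0, 0, 0, 0, 0, 0, 0, 0, 0, 0, 0, 0, 0, 0, 0, 0, 0, 0, 0, 0, 0, 0, 0, 0, 0, 0, 0, 0, 0, 0, 0, 0, 0, 0, 0, 0, 0, 0, 0, 0, 0, 0, 0], "claw": 0.094}}

```text
clock: 17.75
eef_pos: [473.2, 13.2, 35.4]
eef_rot: [-3.142, -0.0, 2.722]
wrist_force: [0.9, -0.5, -0.4]
finger_gap: 94.2
finger_force: 0.0
```

Emit:
{"name": "jog_arm", "arguments": {"plan": [0, 0, 0.02, 0, 0, 0, 0, 0, 0.05, 0, 0, 0, 0, 0, 0.09, 0, 0, 0, 0, 0, 0.13, 0, 0, 0, 0, 0, 0.16, 0, 0, 0, 0, 0, 0.17, 0, 0, 0, 0, 0, 0.17, 0, 0, 0]}}

```text
clock: 18.45
eef_pos: [473.5, 13.2, 206.1]
eef_rot: [3.141, 0.002, 2.722]
wrist_force: [0.7, 0.1, 0.1]
finger_gap: 94.0
finger_force: 0.0
```

Emit:
{"name": "jog_arm", "arguments": {"plan": [0.006, -0.038, 0, 0, 0, 0, 0.013, -0.076, 0, 0, 0, 0, 0.019, -0.115, 0, 0, 0, 0, 0.026, -0.153, 0, 0, 0, 0, 0.032, -0.19, 0, 0, 0, 0, 0.036, -0.215, 0, 0, 0, 0, 0.039, -0.228, 0, 0, 0, 0, 0.039, -0.228, 0, 0, 0, 0, 0.039, -0.228, 0, 0, 0, 0, 0.039, -0.228, 0, 0, 0, 0]}}

```text
clock: 19.45
eef_pos: [512.2, -213.5, 205.2]
eef_rot: [3.141, -0.0, 2.723]
wrist_force: [-0.1, 0.9, 0.1]
finger_gap: 93.9
finger_force: 0.0
```

```bash
python3 look.py pics/w3.png
```

```text
19.45 [ 512.15121279 -213.54881295  205.23687426] [ 3.14147219e+00 -3.68192658e-04  2.72299904e+00] [-0.05939375  0.86049398  0.14063792]
```

View pics/w3.png

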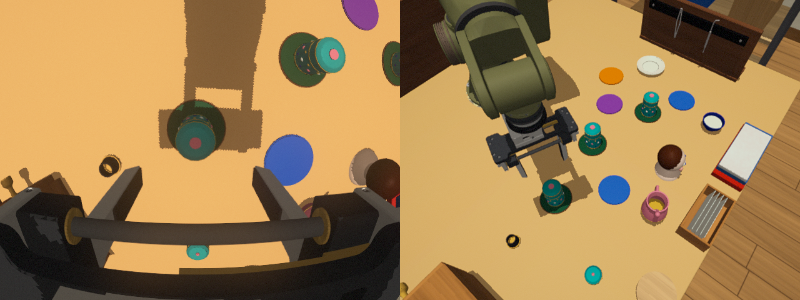

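The left and middle canisters stand on their rounds, at (650,100) and (593,133). The right one is centred between the fingers, with its knob at (196,143) in the wrist half, and the loupe is well clear.

Emit:
{"name": "jog_arm", "arguments": {"plan": [0, 0, -0.03, 0, 0, 0, 0, 0, -0.06, 0, 0, 0, 0, 0, -0.09, 0, 0, 0, 0, 0, -0.115, 0, 0, 0, 0, 0, -0.135, 0, 0, 0, 0, 0, -0.15, 0, 0, 0, 0, 0, -0.162, 0, 0, 0, 0, 0, -0.17, 0, 0, 0, 0, 0, -0.17, 0, 0, 0, 0, 0, -0.17, 0, 0, 0]}}

```text
clock: 20.55
eef_pos: [512.4, -214.8, 36.0]
eef_rot: [-3.142, 0.001, 2.722]
wrist_force: [0.2, 0.1, 0.7]
finger_gap: 93.9
finger_force: 0.0
```

Emit:
{"name": "jog_arm", "arguments": {"plan": [0, 0, 0, 0, 0, 0, 0, 0, 0, 0, 0, 0, 0, 0, 0, 0, 0, 0, 0, 0, 0, 0, 0, 0, 0, 0, 0, 0, 0, 0, 0, 0, 0, 0, 0, 0, 0, 0, 0, 0, 0, 0, 0, 0, 0, 0, 0, 0, 0, 0, 0, 0, 0, 0, 0, 0, 0, 0, 0, 0], "claw": 0.03, "force": 25}}

```text
clock: 21.55
eef_pos: [512.2, -214.8, 35.5]
eef_rot: [-3.142, 0.0, 2.722]
wrist_force: [-0.5, -0.5, 2.0]
finger_gap: 53.4
finger_force: 25.0
```

Emit:
{"name": "jog_arm", "arguments": {"plan": [0, 0, 0.004, 0, 0, 0, 0, 0, 0.012, 0, 0, 0, 0, 0, 0.025, 0, 0, 0, 0, 0, 0.04, 0, 0, 0, 0, 0, 0.055, 0, 0, 0, 0, 0, 0.07, 0, 0, 0, 0, 0, 0.083, 0, 0, 0, 0, 0, 0.093, 0, 0, 0, 0, 0, 0.1, 0, 0, 0, 0, 0, 0.1, 0, 0, 0, 0, 0, 0.1, 0, 0, 0, 0, 0, 0.1, 0, 0, 0, 0, 0, 0.1, 0, 0, 0, 0, 0, 0.1, 0, 0, 0, 0, 0, 0.1, 0, 0, 0]}}

```text
clock: 23.05
eef_pos: [512.1, -214.7, 135.3]
eef_rot: [3.142, -0.0, 2.722]
wrist_force: [0.2, -0.0, -0.9]
finger_gap: 53.5
finger_force: 25.0
```

```bash
python3 - <<'E'
from cell import manip,camera
for i in range(16):
    camera("top");s=manip.read_state();print(s['wrist_force'][2].round(2),end=' ')
print(s['clock'])
E
```

```text
-1.33 -1.55 -1.49 -1.26 -2.09 -1.43 -2.16 -1.21 -1.05 -1.47 -1.17 -1.02 -1.98 -1.08 -1.52 -1.12 23.85
```

The right canister weighs about 1.4 N, so the middle one is the heaviest. Setting the right one back and fetching the middle one.

Emit:
{"name": "jog_arm", "arguments": {"plan": [0, 0, -0.006, 0, 0, 0, 0, 0, -0.018, 0, 0, 0, 0, 0, -0.032, 0, 0, 0, 0, 0, -0.047, 0, 0, 0, 0, 0, -0.062, 0, 0, 0, 0, 0, -0.075, 0, 0, 0, 0, 0, -0.085, 0, 0, 0, 0, 0, -0.091, 0, 0, 0, 0, 0, -0.095, 0, 0, 0, 0, 0, -0.098, 0, 0, 0, 0, 0, -0.1, 0, 0, 0, 0, 0, -0.1, 0, 0, 0, 0, 0, -0.1, 0, 0, 0, 0, 0, -0.1, 0, 0, 0]}}

```text
clock: 25.25
eef_pos: [512.2, -214.8, 35.6]
eef_rot: [-3.142, 0.0, 2.722]
wrist_force: [1.0, -0.0, -0.8]
finger_gap: 53.1
finger_force: 25.0
```

Emit:
{"name": "jog_arm", "arguments": {"plan": [0, 0, 0, 0, 0, 0, 0, 0, 0, 0, 0, 0, 0, 0, 0, 0, 0, 0, 0, 0, 0, 0, 0, 0, 0, 0, 0, 0, 0, 0, 0, 0, 0, 0, 0, 0, 0, 0, 0, 0, 0, 0, 0, 0, 0, 0, 0, 0, 0, 0, 0, 0, 0, 0, 0, 0, 0, 0, 0, 0], "claw": 0.094}}

```text
clock: 26.25
eef_pos: [512.1, -214.8, 35.4]
eef_rot: [-3.142, -0.0, 2.722]
wrist_force: [-0.2, 0.2, -0.1]
finger_gap: 94.0
finger_force: 0.0
```

Emit:
{"name": "jog_arm", "arguments": {"plan": [0, 0, 0.02, 0, 0, 0, 0, 0, 0.05, 0, 0, 0, 0, 0, 0.09, 0, 0, 0, 0, 0, 0.13, 0, 0, 0, 0, 0, 0.16, 0, 0, 0, 0, 0, 0.17, 0, 0, 0, 0, 0, 0.17, 0, 0, 0]}}

```text
clock: 26.95
eef_pos: [512.4, -214.9, 206.1]
eef_rot: [-3.142, 0.002, 2.722]
wrist_force: [0.3, 0.3, -0.9]
finger_gap: 94.2
finger_force: 0.0
```

Emit:
{"name": "jog_arm", "arguments": {"plan": [-0.006, 0.038, 0, 0, 0, 0, -0.013, 0.076, 0, 0, 0, 0, -0.019, 0.115, 0, 0, 0, 0, -0.026, 0.153, 0, 0, 0, 0, -0.032, 0.19, 0, 0, 0, 0, -0.036, 0.215, 0, 0, 0, 0, -0.039, 0.228, 0, 0, 0, 0, -0.039, 0.228, 0, 0, 0, 0, -0.039, 0.228, 0, 0, 0, 0, -0.039, 0.228, 0, 0, 0, 0]}}

```text
clock: 27.95
eef_pos: [473.3, 12.2, 205.0]
eef_rot: [-3.141, -0.001, 2.721]
wrist_force: [0.4, -0.5, -0.6]
finger_gap: 93.9
finger_force: 0.0
```

Emit:
{"name": "jog_arm", "arguments": {"plan": [0, 0, -0.03, 0, 0, 0, 0, 0, -0.06, 0, 0, 0, 0, 0, -0.09, 0, 0, 0, 0, 0, -0.115, 0, 0, 0, 0, 0, -0.135, 0, 0, 0, 0, 0, -0.15, 0, 0, 0, 0, 0, -0.162, 0, 0, 0, 0, 0, -0.17, 0, 0, 0, 0, 0, -0.17, 0, 0, 0, 0, 0, -0.17, 0, 0, 0]}}

```text
clock: 28.95
eef_pos: [473.5, 13.1, 35.9]
eef_rot: [3.141, 0.001, 2.722]
wrist_force: [1.0, 0.5, 0.4]
finger_gap: 94.2
finger_force: 0.0
```

Emit:
{"name": "jog_arm", "arguments": {"plan": [0, 0, 0, 0, 0, 0, 0, 0, 0, 0, 0, 0, 0, 0, 0, 0, 0, 0, 0, 0, 0, 0, 0, 0, 0, 0, 0, 0, 0, 0, 0, 0, 0, 0, 0, 0, 0, 0, 0, 0, 0, 0, 0, 0, 0, 0, 0, 0, 0, 0, 0, 0, 0, 0, 0, 0, 0, 0, 0, 0], "claw": 0.03, "force": 25}}

```text
clock: 29.95
eef_pos: [473.2, 13.3, 35.5]
eef_rot: [3.142, 0.0, 2.722]
wrist_force: [-0.8, 0.3, 1.5]
finger_gap: 52.8
finger_force: 25.0
```

Emit:
{"name": "jog_arm", "arguments": {"plan": [0, 0, 0.004, 0, 0, 0, 0, 0, 0.012, 0, 0, 0, 0, 0, 0.025, 0, 0, 0, 0, 0, 0.043, 0, 0, 0, 0, 0, 0.063, 0, 0, 0, 0, 0, 0.083, 0, 0, 0, 0, 0, 0.103, 0, 0, 0, 0, 0, 0.123, 0, 0, 0, 0, 0, 0.143, 0, 0, 0, 0, 0, 0.163, 0, 0, 0, 0, 0, 0.18, 0, 0, 0, 0, 0, 0.192, 0, 0, 0, 0, 0, 0.2, 0, 0, 0, 0, 0, 0.2, 0, 0, 0, 0, 0, 0.2, 0, 0, 0, 0, 0, 0.2, 0, 0, 0, 0, 0, 0.2, 0, 0, 0, 0, 0, 0.2, 0, 0, 0]}}

```text
clock: 31.75
eef_pos: [473.1, 13.2, 235.1]
eef_rot: [-3.141, -0.001, 2.722]
wrist_force: [-0.0, -0.2, -4.6]
finger_gap: 53.0
finger_force: 25.0
```

```bash
python3 look.py pics/w4.png; python3 - <<'E'
from cell import manip,camera
for i in range(8):
    camera("top");s=manip.read_state();print(s['wrist_force'][2].round(2),end=' ')
print(s['clock'],s['qd'].round(3))
E
```

```text
31.75 [473.06453551  13.24262093 235.0917371 ] [-3.14136549e+00 -6.25906455e-04  2.72177162e+00] [-0.04231887 -0.15703173 -4.63502721]
-3.3 -4.38 -3.93 -4.33 -4.1 -4.7 -6.05 -3.74 32.25 [ 0.    -0.003  0.    -0.001 -0.001  0.001]
```

View pics/w4.png

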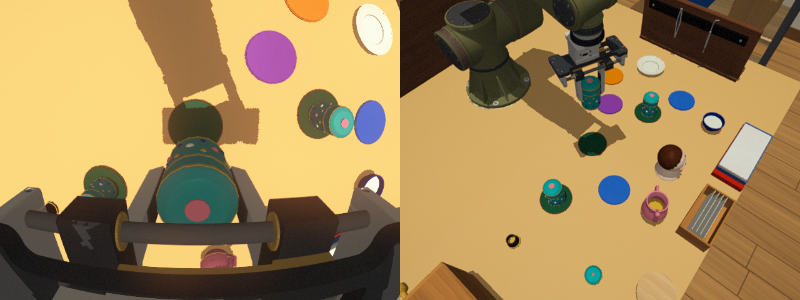

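The heavy middle canister is held upright and still about 20 cm above its empty round, at (592,95). The other two stand on their rounds at (650,105) and (553,195). The other pieces look unmoved.

```bash
python3 -c "from cell import manip;print(manip.sign_off())"
```

```text
the job is handed in; nothing more can be done
None
```

I hefted all three canisters left to right and handed the job in holding the heaviest, the middle one (about 4.4 N against roughly 1.8 N left and 1.4 N right), upright and still about 20 cm above its round, with the other two back on theirs; sign-off returned no verdict.

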